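# Load the vacuum bell and hold the inspection flap at the pointer

### The arm

A 7-joint arm with a two-finger parallel gripper is mounted at the origin on the work surface. World frame = base frame: x ahead of the robot, y to its left, z up, the work surface at z = 0. Lengths are in m, angles in degrees, forces in N, time in s.
With the tool pointing down it reaches from about 0.425 to 0.875 m from the base axis. Payload 4.7 kg.
Tool frame: the origin (TCP) lies at the centre of the arm's flange, where the gripper is bolted on; the fingertips stand 182 mm ahead of it and the grasp point (between the pads) lies 164 mm ahead of it; z points along the fingers, y is the line along which they close (so a half turn about z gives the same grasp; the last joint's range is limited). The gripper opens to 87 mm and grips with 3 to 60 N. Pads are 19 mm wide; open, the fingers measure 117 mm over their backs; the gripper's body (75 mm by 190 mm) begins 51 mm behind the grasp point.
Start: joints at [-75.854, 18.392, -4.016, 83.108, 1.295, 78.541, -3.26], TCP at [0.15, 0.632, 0.405] pointing down, gripper open.
Joint ranges: [-163.93, 163.93], [-17.29, 119.83], [-79.2, 71.16], [3.27, 140.29], [-89.18, 269.18], [5.43, 117.66], [-154.24, 154.24]. Speed limits (degrees/s): [147.25, 147.25, 180, 180, 180, 180, 180].

### API

Orientations are given as [roll, pitch, yaw] about the fixed x, y, z axes, in that order (R = Rz(yaw) Ry(pitch) Rx(roll)).
In Python, from cell import env gives the robot as it stands. The module is installed in compiled form; this text tells all that it offers.
- The arm moves only by the tool step_arm, never from a script. Its argument "steps" is one flat list of numbers, 5 for each row, row after row: the opening, from 0 (shut) to 1 (fully open), then the shift along the tool's x, y, z in mm, then the turn about the tool's z in degrees. In form: [grip, dx, dy, dz, roll, grip, dx, dy, dz, roll, ...]. A call has 1 to 12 rows; each row shifts and turns the commanded pose from where the row before left it, along the tool's axes as they then stand; what a row does not reach is not made up. A row lasts 1/8 s, in which the tool goes at most 62.5 mm and 10.7 degrees, less where a joint would pass 70% of its speed; a pose out of reach is approached as far as the arm can. A call with a gripper value outside its range is refused whole. The fingers move at their own pace and stop on an object; "grip_force" is the grip in N (left out, the last holds). Time passes only in rows, so rows that do not move let the fingers close. It gives the time, the measured TCP pose, the force, the opening and the grip force at its end, in the units of the state.
- env.get_obs(): the state, without advancing time (a new reading comes with each control period).
- env.read_camera(name): name is "scene" or "top" or "wrist"; returns a dict with "image" (480x640x3 uint8, red, green, blue), "camera_matrix" (3x3 intrinsics, pixels), "R" (3x3) and "t" (3): a world point X has camera coordinates R X + t. Camera axes: x right, y down, z forward; pixel columns grow to the right and rows downward; lengths in m; the calibration is good to about 2 mm. The wrist camera is an equidistant fisheye: a pixel r from the principal point sees the ray r / f radians off the axis. A picture is of the moment at which its call begins. There is no depth.
- env.sign_off(): hands the job in; it is judged then, once.
The state is a dict: "time_s": time; "qpos": joint angles; "joint_velocities": joint speeds; "effort": joint torques, N m; "tool_pos": TCP position; "tool_rot": TCP orientation; "force": force on the tool from outside, world axes, zero at the start; "wrist_torque": the same for the moment, N m; "grip_width": finger opening in m; "grasp_force": force on a finger pad.
Only numpy, scipy, OpenCV 4.12 (cv2) and the standard library are available. Lean on these libraries where they do the work, as an engineer would, in place of code of your own. Each camera call takes 0.05 s, during which the arm holds its last target. There are 200 camera calls.

### The job

Stand the small aluminium vacuum bell upright in the open drawer of the test chamber, let go of it and slide the drawer fully home. Then raise the chamber's hinged top flap, which has a bar handle, until it is in line with the pointer arm beside it, and finish while still holding it there, since it falls shut if let go. Leave the pointer and the other things on the bench where they are.

Things in the scene. Friction and masses are not known exactly. Their poses are not given: they have to be found in the camera images.
- bell_mid (a point): Small aluminium vacuum bell, loose, standing upright: round foot 44 mm across, body 38 mm across tapering from 30 mm up to a neck, and a cylindrical knob 20 mm across from 52 to 78 mm above its underside, by which it is best gripped. 0.08 to 0.16 kg. The point is on its axis, half-way up (39 mm above the underside, 26 mm below the middle of the knob). z is its axis, up.
- chamber: Test chamber, a fixed white box 150 mm deep (x), 220 mm wide (y), 110 mm high. Origin at the centre of its underside; x points from its front (drawer side, towards the robot) to its back, y to its left, z up. The flap covers a glass window in its top. A thin steel quadrant (radius 100 mm about the hinge line) stands on the top at y = +102 mm.
- drawer (a joint): How far the chamber's drawer is open, m: 0 is fully home, at most 0.115; it starts 0.085 to 0.105 open. It slides out along the chamber's -x and stays where it is left; pushing it takes about 2 to 3 N at low speed.
- drawer_lip (a point): Middle of the foremost edge of the drawer's pull lip, 73 mm above the bench. The lip is a bar 120 mm wide and 10 mm high sticking out 13 mm from the drawer's front panel (196 mm wide, its top edge 97 mm above the bench, 10 mm thick). Axes as the chamber's.
- drawer_floor (a point): Middle of the drawer's inner floor, 16 mm above the bench; moves with the drawer, axes as the chamber's. The tray's inside is 125 mm (x) by 176 mm (y), its walls rise 35 mm above the floor. With the drawer open by d, the foremost d - 13 mm of the floor lies outside the chamber, open above. The bay leaves 86 mm above the floor, so the bell goes in standing.
- flap (a joint): Angle of the chamber's top flap, rad: 0 is lying shut (level), growing as its far edge rises, at most 1.3. It starts shut and falls back shut when let go. The flap is a steel plate 125 mm long (x), 150 mm wide, 6 mm thick, about 0.25 to 0.5 kg with its handle.
- flap_hinge (a point): Middle of the flap's hinge line, 116 mm above the bench near the chamber's front. Its x axis lies along the plate from the hinge towards the free edge, y along the hinge line (the chamber's y), z out of the plate's upper face. The flap turns about -y.
- flap_handle (a point): Middle of the flap's bar handle: a round bar 12 mm thick and 96 mm long along the hinge direction on two posts, 105 mm from the hinge line and 40 mm above the plate's middle (bar axis to plate surface 37 mm). Axes as the flap's.
- pointer (a joint): Angle of the pointer arm, rad, same zero and direction as the flap; set between 0.4 and 0.8 and stiff. The flap is in line when both angles are equal.
- pointer_tip (a point): Ball tip of the pointer arm, a brass bar 8 mm wide turning on the flap's hinge line beside the flap's left edge (92 mm to the left, +y, of the chamber's middle), 128 mm from the hinge line. x runs along the arm, away from the hinge.
- spacer: Bystander: spacer block 50 x 35 x 28 mm, loose on the bench. Origin at the centre of its underside.
- key: Bystander: brass setting key with a T handle, about 80 mm long, 44 mm wide, 10 mm high, lying loose on the bench along its x. Origin under its middle.
- dome: Bystander: clear glass cover dome 120 mm across, 173 mm high, loose on the bench. Origin at the centre of its underside.
- turntable: Bystander, fixed: round iron turntable 211 mm across carrying a walnut barometer case, 93 mm high in all. Origin at the centre of its underside.
There are look-alikes about, which are no part of the job. Of the things like the part that bears bell_mid, leave any that is brown or turquoise; of the rest the larger one is meant.

How it is judged:
By the outcome, as a careful person would: the job done as asked, in the order asked, and still so for the second after the job is handed in, while the arm keeps its last pose, push and grip.
It also fails if it takes over 67 s, if anything falls off the work surface, if the arm or the gripper's body presses on something with over 40 N, if the wrist force passes 120 N, or if a joint passes its speed limit or range.

## Working session

There is one attempt and no reset: what is moved stays moved. The work goes in short steps, Python scripts to look and compute and a tool call to move; the robot and the scene stay as the last step left them, time stands still between calls to the robot, and variables do not carry over. Pictures are saved under pics/ and viewed, at most 10 in all, crops included, and the job is handed in when it is done.

Besides the shell and the picture viewer there is one more tool, called after "Call:" as name(argument=value, ...) on one line, values as JSON. step_arm: Moves the arm, as the interface text tells. Its arguments: {"type":"object","properties":{"steps":{"type":"array","items":{"type":"number"}},"grip_force":{"type":"number"}},"required":["steps"]}

```bash
mkdir -p pics; cat > h.py <<'E'
import numpy as np,cv2,pickle
from cell import env
def snap(n,tag):
    c=env.read_camera(n); pickle.dump(c,open(f'pics/{tag}.pkl','wb')); cv2.imwrite(f'pics/{tag}.png',c['image'][:,:,::-1]); return c
def load(tag): return pickle.load(open(f'pics/{tag}.pkl','rb'))
def ray(c,uv,fish=False):
    K=np.array(c['camera_matrix']);R=np.array(c['R']);t=np.array(c['t'])
    d=np.array([(uv[0]-K[0,2])/K[0,0],(uv[1]-K[1,2])/K[1,1],1.])
    if fish:
        r=np.hypot(d[0],d[1]); d=np.array([d[0]/r*np.sin(r),d[1]/r*np.sin(r),np.cos(r)]) if r>0 else d
    d=R.T@d; return -R.T@t,d/np.linalg.norm(d)
def atz(c,uv,z,fish=False):
    o,d=ray(c,uv,fish); return o+d*(z-o[2])/d[2]
def tri(rs):
    A=sum(np.eye(3)-np.outer(d,d) for o,d in rs);b=sum((np.eye(3)-np.outer(d,d))@o for o,d in rs)
    p=np.linalg.solve(A,b); return p,[np.linalg.norm((np.eye(3)-np.outer(d,d))@(p-o)) for o,d in rs]
def proj(c,X,fish=False):
    K=np.array(c['camera_matrix']);p=np.array(c['R'])@np.array(X)+np.array(c['t'])
    if fish:
        th=np.arctan2(np.hypot(p[0],p[1]),p[2]);s=th/np.hypot(p[0],p[1]);q=p[:2]*s
    else:q=p[:2]/p[2]
    return np.array([K[0,0]*q[0]+K[0,2],K[1,1]*q[1]+K[1,2]])
E
python3 - <<'E'
from h import *
for n in('scene','top','wrist'):
    c=snap(n,n+'0'); print(n,np.round(-np.array(c['R']).T@c['t'],3),np.round(np.array(c['R'])[2],2),np.array(c['camera_matrix'])[0,0])
o=env.get_obs();print(o)
a=[cv2.imread(f'pics/{n}0.png') for n in('scene','top')]
E
```

```text
scene [ 1.082 -0.733  0.943] [-0.43  0.61 -0.66] 547.4061524876962
top [ 4.270e-01 -1.000e-03  1.419e+00] [ 0.09  0.02 -1.  ] 458.5332815577077
wrist [0.071 0.65  0.383] [ 0.28 -0.07 -0.96] 371.64829954431775
{'time_s': 0.15, 'qpos': array([-75.85474399,  18.42972166,  -4.015829  ,  83.1596292 ,
         1.29573343,  78.54117077,  -3.26123616]), 'joint_velocities': array([ 0.0688986 , -0.13596598, -0.07879232, -0.25170392, -0.0155251 ,
       -0.0435917 ,  0.09661238]), 'effort': array([-4.63650867e-04, -4.91789711e+01, -4.04870482e-01, -3.12881255e+01,
       -6.39782776e-02,  4.03041823e-02,  1.10588319e-04]), 'tool_pos': array([0.14993917, 0.63231008, 0.40390101]), 'tool_rot': array([-1.79914739e+02,  5.74301142e-03,  1.66663352e+02]), 'force': array([ 0.95282049,  0.19280449, -0.88019754]), 'wrist_torque': array([0.00520129, 0.00347723, 0.01350804]), 'grasp_force': 0.0, 'grip_width': 0.08700751624471019}
```

View pics/scene0.png

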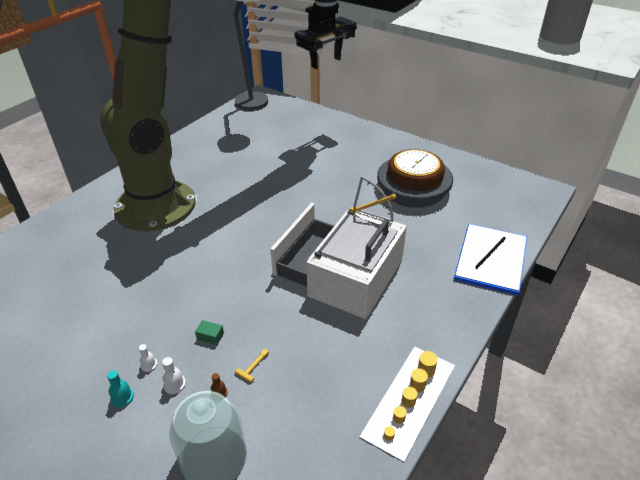

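View pics/top0.png

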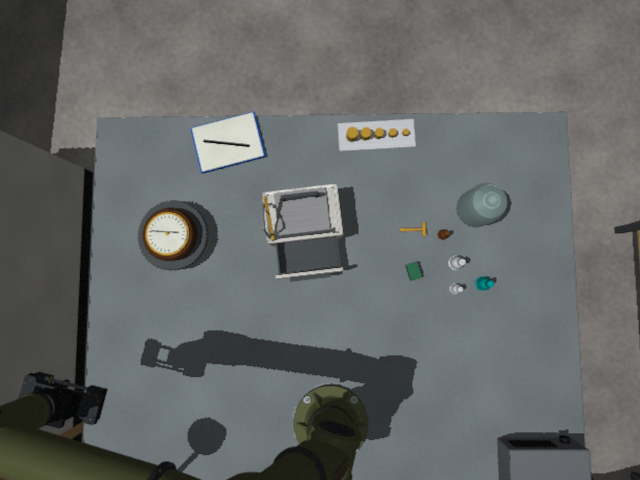

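The scene view shows two plain bells: the larger at scene (173,376) / top (458,262), and a smaller one at scene (147,358). The drawer opens towards the robot. I'll enlarge the bells and the chamber.

```bash
python3 - <<'E'
import cv2,numpy as np
def crop(n,u,v,w,h,s): 
    i=cv2.imread(f'pics/{n}.png')[v:v+h,u:u+w]; return cv2.resize(i,None,fx=s,fy=s,interpolation=cv2.INTER_CUBIC)
a=crop('scene0',130,335,80,60,5);b=crop('top0',430,240,80,60,5)
cv2.imwrite('pics/bells.png',np.hstack([a,b]))
a=crop('scene0',265,170,150,150,8/3);b=crop('top0',255,178,110,110,400/110)
a=cv2.resize(a,(400,400));b=cv2.resize(b,(400,400))
cv2.imwrite('pics/chamber.png',np.hstack([a,b]))
E
```

```text
(no output)
```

View pics/bells.png

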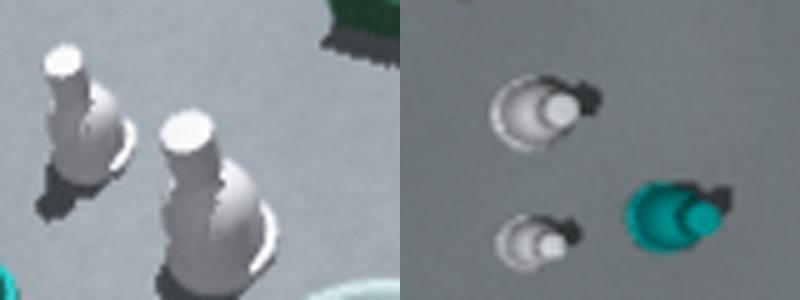

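View pics/chamber.png

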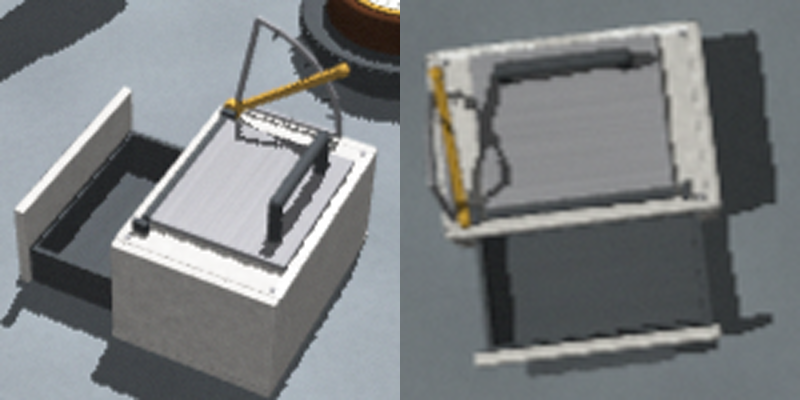

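Bell knob-top centres in the crops: scene crop (188,132), top crop (562,110). Chamber corners, drawer panel, pointer (scene crop 232,106→345,69) and handle are visible in both views, so I can fit a model.

```bash
cat > fit.py <<'E'
from h import *
from scipy.optimize import least_squares
s=load('scene0');t=load('top0')
S=lambda U,V:(265+(U+.5)*.375-.5,170+(V+.5)*.375-.5)
T=lambda U,V:(255+(U-400+.5)*.275-.5,178+(V+.5)*.275-.5)
bs=(130+188.5/5-.5,335+132.5/5-.5);bt=(430+162.5/5-.5,240+110.5/5-.5)
print('bell top',tri([ray(s,bs),ray(t,bt)]))
# other: foot centre check by top
obs=[('c',(.075,-.11,.11),S(270,305),T(697,22)),('c',(-.075,-.11,.11),S(112,240),T(718,208)),('c',(.075,.11,.11),S(375,150),T(427,55)),
('p',(0,.098,.097),S(126,88),T(475,362)),('p',(0,-.098,.097),S(16,208),T(719,341)),
('tip',0,S(345,69),T(435,72)),('h',.048,S(322,140),T(500,73)),('h',-.048,S(275,205),T(630,58))]
for o in obs: print(o[0],*[np.round(x,4) for x in tri([ray(s,o[2]),ray(t,o[3])])])
def pts(q):
    x,y,a,p,hx,an=q
    W=lambda l:np.array([x+np.cos(a)*l[0]-np.sin(a)*l[1],y+np.sin(a)*l[0]+np.cos(a)*l[1],l[2]])
    r=[]
    for k,l,*_ in obs:
        if k=='c':L=l
        elif k=='p':L=(p,l[1],l[2])
        elif k=='tip':L=(hx+.128*np.cos(an),.092,.116+.128*np.sin(an))
        else:L=(hx+.105,l,.116+.040)
        r.append(W(L))
    return r
def f(q): return np.concatenate([np.r_[proj(s,P)-o[2],proj(t,P)-o[3]] for P,o in zip(pts(q),obs)])
if __name__=='__main__':
    r=least_squares(f,[.6,.05,0.1,-.17,-.06,.5],loss='soft_l1');print(np.round(r.x,4),np.degrees(r.x[2]));print(np.round(r.fun.reshape(-1,4),1))
E
python3 fit.py
```

```text
bell top (array([ 0.47407808, -0.38532998,  0.07652428]), [np.float64(0.0003270560147954414), np.float64(0.000327056014795394)])
c [ 0.6992 -0.0226  0.1087] [0.0012 0.0012]
c [ 0.552  -0.0362  0.1112] [0.0015 0.0015]
c [0.6757 0.1942 0.1063] [0.0002 0.0002]
p [0.431  0.1561 0.0946] [0.0001 0.0001]
p [ 0.4483 -0.0361  0.0939] [0.0021 0.0021]
tip [0.6467 0.1755 0.1952] [0.0008 0.0008]
h [0.6533 0.1314 0.1504] [0.0005 0.0005]
h [0.6645 0.0318 0.1561] [0.0022 0.0022]
[ 0.6135  0.0777  0.1032 -0.1737 -0.0586  0.664 ] 5.914669585965621
[[ 0.4 -0.1  0.8  0.2]
 [-2.2  1.   0.8  0.3]
 [ 0.7 -1.2 -0.4 -0.6]
 [ 0.1 -1.  -0.5  0.1]
 [-0.6 -0.1  0.1 -1.4]
 [-1.   0.5  0.5  0. ]
 [ 0.2 -1.4  0.1 -1. ]
 [-0.3 -0.6 -1.5 -0.6]]
```

Fit is consistent (sub-pixel to 1–2 px; bell top at 76.5 mm against 78 expected, drawer opening ≈89 mm, pointer ≈0.66 rad). Moving around the base towards the bell.

Call:
step_arm(steps=[1,-43,-29,-2,0,1,-43,-29,-2,0,1,-43,-29,-2,0,1,-43,-29,-2,0,1,-43,-29,-2,0,1,-43,-29,-2,0,1,-43,-29,-2,0,1,-43,-29,-2,0,1,-43,-29,0,0,1,-43,-29,0,0])

```text
time_s: 1.4
tool_pos: [0.5023, 0.2497, 0.4207]
tool_rot: [180.0, -0.0, 166.7]
force: [0.0, 0.2, -0.4]
grip_width: 0.0869
grasp_force: 0.0
```

Call:
step_arm(steps=[1,-11.5,-49,0,0,1,-11.5,-49,0,0,1,-11.5,-49,0,0,1,-11.5,-49,0,0,1,-11.5,-49,0,0,1,-11.5,-49,0,0,1,-11.5,-49,0,0,1,-11.5,-49,0,0,1,0,0,0,0])

```text
time_s: 2.52
tool_pos: [0.4994, -0.1563, 0.4209]
tool_rot: [-179.9, 0.0, 166.2]
force: [-0.2, 0.4, 0.3]
grip_width: 0.0871
grasp_force: 0.0
```

Call:
step_arm(steps=[1,0,0,0,10.6,1,0,0,0,10.6,1,0,0,0,10.6,1,0,0,0,10.6,1,0,0,0,10.6,1,0,0,0,10.6,1,0,0,0,10.6,1,0,0,0,10.6,1,0,0,0,10.6,1,0,0,0,10.6,1,0,0,0,10.6,1,0,0,0,10.6])

```text
time_s: 4.03
tool_pos: [0.5007, -0.1502, 0.4205]
tool_rot: [-180.0, -0.0, 39.2]
force: [0.2, -0.2, 0.9]
grip_width: 0.0867
grasp_force: 0.0
```

Call:
step_arm(steps=[1,0,0,0,10.6,1,0,0,0,10.6,1,0,0,0,10.6,1,0,0,0,1.5,1,-10,46,0,0,1,-10,46,0,0,1,-10,46,0,0,1,-10,46,0,0,1,-11,47,0,0,1,0,0,40,0,1,0,0,0,0])

```text
time_s: 5.4
tool_pos: [0.4743, -0.3855, 0.3777]
tool_rot: [-179.7, 0.3, 6.3]
force: [-0.8, 1.0, 0.2]
grip_width: 0.0868
grasp_force: 0.0
```

```bash
python3 - <<'E'
from h import *
c=snap('wrist','w1'); o=env.get_obs(); print(o['tool_pos'],o['tool_rot'],o['qpos'])
p=proj(c,[.4741,-.3853,.078],True);print(p,proj(c,[.4741,-.3853,0],True))
u,v=np.clip((p-100).astype(int),0,1000); print(u,v)
i=cv2.imread('pics/w1.png')[v:v+200,u:u+200];cv2.imwrite('pics/w1c.png',cv2.resize(i,None,fx=3,fy=3,interpolation=2))
E
```

```text
[ 0.47506927 -0.3855233   0.37967436] [-1.79857603e+02  1.19448130e-01  6.32155480e+00] [ -3.64907142  19.16716025  50.01145686  92.32979463 -15.03884811
  75.75402535 -35.10122538]
[322.83793391 229.0373025 ] [323.07605594 206.97417992]
222 129
```

View pics/w1c.png

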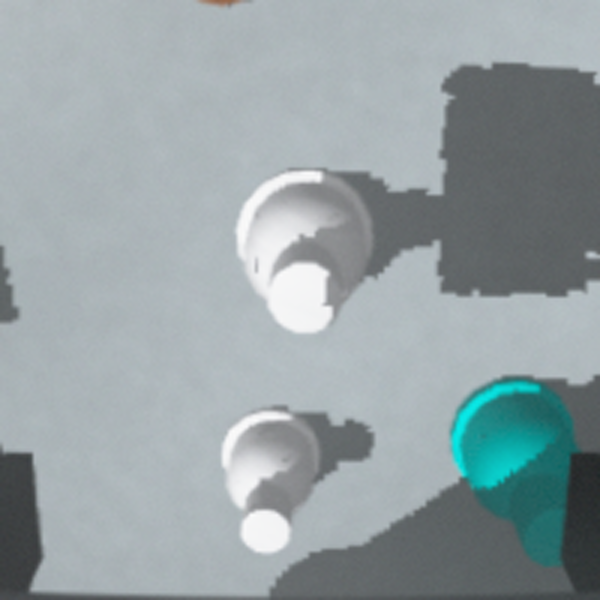

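Knob top at crop (303,299), i.e. as predicted within a pixel. Descend and grip.

Call:
step_arm(steps=[1,0,0,30,0,1,0,0,40,0,1,0,0,40,0,1,0,0,25,0,1,0,0,15,0,1,0,0,0,0,0,0,0,0,0,0,0,0,0,0,0,0,0,0,0,0,0,0,0,0,0,0,0,0,0], grip_force=20)

```text
time_s: 6.82
tool_pos: [0.4747, -0.3867, 0.2308]
tool_rot: [-180.0, -0.0, 6.2]
force: [-0.9, 0.6, -1.1]
grip_width: 0.045
grasp_force: 0.0
```

Call:
step_arm(steps=[0,0,0,0,0,0,0,0,0,0,0,0,0,0,0,0,0,0,0,0,0,0,0,0,0,0,0,0,0,0])

```text
time_s: 7.58
tool_pos: [0.4746, -0.3866, 0.2306]
tool_rot: [-180.0, 0.0, 6.2]
force: [-0.1, 0.1, -1.0]
grip_width: 0.0194
grasp_force: 20.0
```

Call:
step_arm(steps=[0,0,0,-30,0,0,0,0,-50,0,0,0,0,-50,0,0,0,0,-40,0])

```text
time_s: 8.07
tool_pos: [0.4745, -0.3869, 0.4029]
tool_rot: [180.0, -0.1, 6.1]
force: [0.2, -0.3, -1.1]
grip_width: 0.0193
grasp_force: 20.0
```

Call:
step_arm(steps=[0,7.5,-44.7,0,0,0,7.5,-44.7,0,0,0,7.5,-44.7,0,0,0,7.5,-44.7,0,0,0,7.5,-44.7,0,0,0,7.5,-44.7,0,0,0,7.5,-44.7,0,0,0,7.5,-44.7,0,0,0,7.5,-44.7,0,0,0,7.5,-44.7,0,0.3,0,0,0,0,0,0,0,0,0,0])

```text
time_s: 9.57
tool_pos: [0.5012, 0.065, 0.4007]
tool_rot: [180.0, 0.0, 5.8]
force: [0.1, -0.5, -1.3]
grip_width: 0.0192
grasp_force: 20.0
```

```bash
python3 - <<'E'
from h import *
c=snap('wrist','w2'); o=env.get_obs(); print(o['tool_pos'],o['tool_rot'],o['qpos'],o['grip_width'])
q=(.6135,.0777,.1032);R=np.array([[np.cos(q[2]),-np.sin(q[2])],[np.sin(q[2]),np.cos(q[2])]])
i=cv2.imread('pics/w2.png')
for l,col in [((-.1737,.098,.097),(0,0,255)),((-.1737,-.098,.097),(0,0,255)),((-.1867,0,.073),(255,0,0)),((-.075,.11,.11),(0,255,0)),((-.075,-.11,.11),(0,255,0)),((-.1507,0,.016),(0,255,255)),((-.075,0,.016),(0,255,255)),((-.0586+.1009,.092,.1949),(255,0,255))]:
    p=proj(c,np.r_[R@l[:2]+q[:2],l[2]],True);print(l,np.round(p,1));cv2.drawMarker(i,tuple(np.round(p).astype(int).tolist()),col,cv2.MARKER_CROSS,7,1)
cv2.imwrite('pics/w2m.png',cv2.resize(i,(800,600)))
E
```

```text
[0.50128841 0.06430084 0.40076528] [1.79971715e+02 5.90755356e-04 5.74510711e+00] [-4.11985598e+01  5.92610779e-02  3.11430798e+01  1.04631678e+02
 -2.57148271e-03  7.53203168e+01 -9.43097339e+01] 0.01911161050756682
(-0.1737, 0.098, 0.097) [208.  296.4]
(-0.1737, -0.098, 0.097) [432.4 296.2]
(-0.1867, 0, 0.073) [320.2 299.1]
(-0.075, 0.11, 0.11) [177.1 187. ]
(-0.075, -0.11, 0.11) [462.6 186.5]
(-0.1507, 0, 0.016) [320.3 242.8]
(-0.075, 0, 0.016) [320.2 169.3]
(0.042300000000000004, 0.092, 0.1949) [145.7   1. ]
```

View pics/w2m.png

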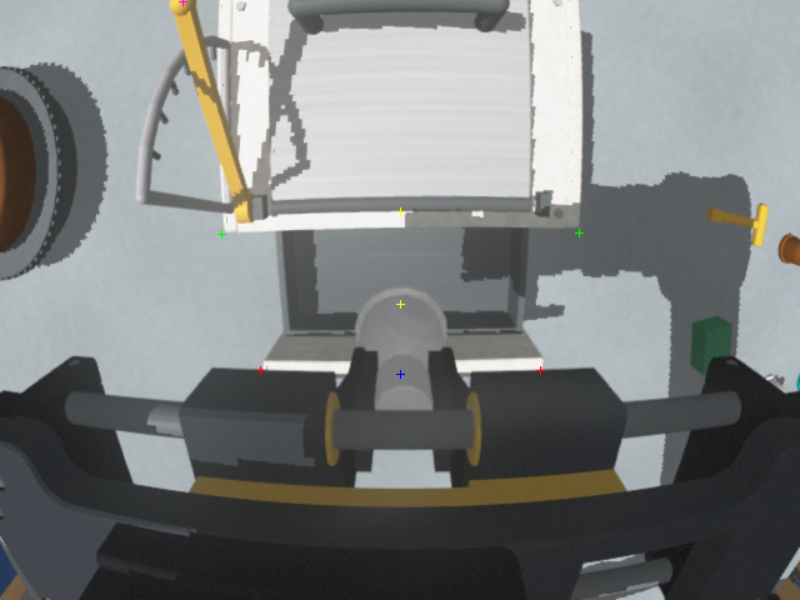

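Overlay agrees with the model within 1–2 px: drawer panel front at row 371 (predicted 370), bell in hand above the open tray. Lower it.

Call:
step_arm(steps=[0,0,0,30,0,0,0,0,40,0,0,0,0,35,0,0,0,0,20,0,0,0,0,15,0,0,0,0,8,0,0,0,0,4,0,0,0,0,0,0,0,0,0,0,0])

```text
time_s: 10.75
tool_pos: [0.5016, 0.0659, 0.2494]
tool_rot: [-180.0, -0.1, 5.9]
force: [-0.3, 0.0, -1.0]
grip_width: 0.0194
grasp_force: 20.0
```

Call:
step_arm(steps=[0,0,0,1.5,0,0,0,0,1,0,0,0,0,0.5,0,0,0,0,0,0])

```text
time_s: 11.25
tool_pos: [0.5016, 0.066, 0.2464]
tool_rot: [-180.0, -0.1, 5.9]
force: [-1.3, 0.3, 5.7]
grip_width: 0.0194
grasp_force: 19.9
```

Contact (5.7 N up). Release and rise.

Call:
step_arm(steps=[0.7,0,0,-0.5,0,0.7,0,0,0,0,0.7,0,0,0,0,0.7,0,0,0,0,0.7,0,0,0,0,0.7,0,0,0,0,0.7,0,0,-8,0,0.7,0,0,-25,0,0.7,0,0,-45,0,0.7,0,0,-45,0,0,0,0,0,0])

```text
time_s: 12.62
tool_pos: [0.5026, 0.0656, 0.3737]
tool_rot: [-179.9, -0.5, 5.9]
force: [0.4, -0.6, -0.8]
grip_width: 0.0561
grasp_force: 0.0
```

```bash
python3 - <<'E'
from h import *
snap('scene','s2');snap('wrist','w3')
a=cv2.resize(cv2.imread('pics/s2.png')[170:320,260:410],(400,400),interpolation=2)
b=cv2.resize(cv2.imread('pics/w3.png')[120:320,220:420],(400,400),interpolation=2)
cv2.imwrite('pics/c2.png',np.hstack([a,b])); o=env.get_obs();print(o['tool_pos'],o['tool_rot'],o['grip_width'])
E
```

```text
[0.50116519 0.06571299 0.36970213] [-1.79961115e+02 -5.69534792e-02  5.86487598e+00] 0.049958790135760045
```

View pics/c2.png

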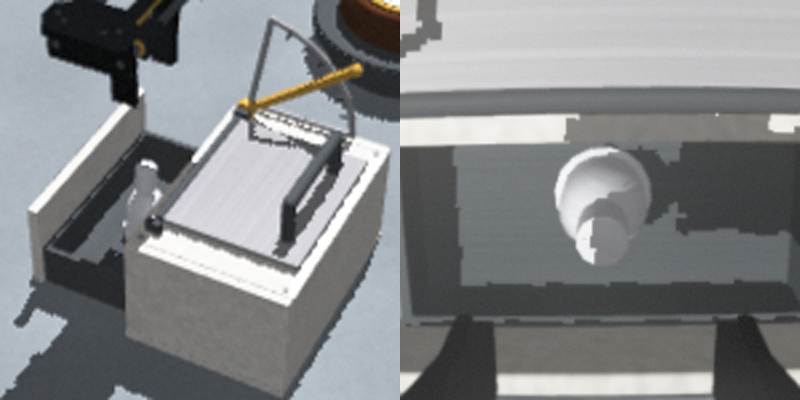

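Bell stands upright and centred in the tray. Now back off in front of the drawer panel with fingers shut.

Call:
step_arm(steps=[0,-30,0,0,0,0,-30,0,0,0,0,-25,0,0,0,0,0,0,0,0,0,0,0,0,0])

```text
time_s: 13.35
tool_pos: [0.417, 0.0572, 0.3688]
tool_rot: [180.0, 0.0, 5.9]
force: [0.0, 0.3, 0.4]
grip_width: 0.0034
grasp_force: 0.0
```

Call:
step_arm(steps=[0,0,0,30,0,0,0,0,40,0,0,0,0,24,0,0,0,0,10,0,0,0,0,0,0,0,0,0,0,0])

```text
time_s: 14.1
tool_pos: [0.4174, 0.0572, 0.2662]
tool_rot: [-180.0, -0.1, 5.9]
force: [0.3, 0.3, -0.2]
grip_width: 0.0002
grasp_force: 0.0
```

Call:
step_arm(steps=[0,3,0,2,0,0,3,0,0,0,0,3,0,0,0,0,2,0,0,0,0,2,0,0,0,0,2,0,0,0,0,3,0,0,0,0,4,0,0,0,0,4,0,0,0,0,4,0,0,0,0,4,0,0,0,0,4,0,0,0])

```text
time_s: 15.6
tool_pos: [0.4547, 0.0612, 0.2632]
tool_rot: [-180.0, 0.0, 5.9]
force: [-2.5, 0.7, -0.9]
grip_width: 0.0008
grasp_force: 0.8
```

Call:
step_arm(steps=[0,4,0,0,0,0,4,0,0,0,0,4,0,0,0,0,4,0,0,0,0,4,0,0,0,0,4,0,0,0,0,4,0,0,0,0,4,0,0,0,0,4,0,0,0,0,4,0,0,0,0,4,0,0,0])

```text
time_s: 16.98
tool_pos: [0.4986, 0.0655, 0.2633]
tool_rot: [-180.0, -0.0, 5.9]
force: [-2.4, 1.1, 1.1]
grip_width: 0.0005
grasp_force: 0.8
```

Call:
step_arm(steps=[0,4,0,0,0,0,4,0,0,0,0,4,0,0,0,0,3,0,0,0,0,2,0,0,0,0,1.5,0,0,0,0,1.5,0,0,0,0,0,0,0,0])

```text
time_s: 17.98
tool_pos: [0.5183, 0.0674, 0.2633]
tool_rot: [180.0, -0.0, 5.9]
force: [-0.3, 0.2, 0.3]
grip_width: 0.0004
grasp_force: 0.4
```

Call:
step_arm(steps=[0,1,0,0,0,0,1,0,0,0,0,0,0,0,0])

```text
time_s: 18.35
tool_pos: [0.5203, 0.0676, 0.2633]
tool_rot: [180.0, -0.0, 5.9]
force: [-0.6, 0.1, -0.2]
grip_width: 0.0005
grasp_force: 0.5
```

Call:
step_arm(steps=[0,1,0,0,0,0,1,0,0,0,0,0,0,0,0])

```text
time_s: 18.73
tool_pos: [0.5223, 0.0679, 0.2633]
tool_rot: [180.0, -0.0, 5.9]
force: [-1.2, -0.6, 0.1]
grip_width: 0.0006
grasp_force: 0.5
```

Call:
step_arm(steps=[0,1,0,0,0,0,1,0,0,0,0,0,0,0,0])

```text
time_s: 19.1
tool_pos: [0.5243, 0.0681, 0.2633]
tool_rot: [180.0, -0.0, 5.9]
force: [-0.7, -0.4, 0.2]
grip_width: 0.0007
grasp_force: 0.5
```

Call:
step_arm(steps=[0,1,0,0,0,0,1,0,0,0,0,1,0,0,0,0,1,0,0,0,0,0,0,0,0])

```text
time_s: 19.73
tool_pos: [0.5283, 0.0685, 0.2633]
tool_rot: [180.0, -0.0, 5.9]
force: [-0.5, -0.6, 0.2]
grip_width: 0.0006
grasp_force: 0.4
```

Call:
step_arm(steps=[0,1,0,0,0,0,1,0,0,0,0,0,0,0,0])

```text
time_s: 20.1
tool_pos: [0.5293, 0.0686, 0.2632]
tool_rot: [-180.0, 0.2, 5.9]
force: [-5.8, -1.1, 5.2]
grip_width: 0.0003
grasp_force: 3.1
```

Force rises: end stop being reached. Press a little more to confirm.

Call:
step_arm(steps=[0,1,0,0,0,0,0.5,0,0,0,0,0,0,0,0])

```text
time_s: 20.48
tool_pos: [0.5299, 0.0686, 0.2631]
tool_rot: [-180.0, 0.4, 5.9]
force: [-10.0, -1.2, 9.1]
grip_width: 0.0005
grasp_force: 5.1
```

Drawer is home (10 N on the stop). Retreat, rise, turn 90°, and go over the handle.

Call:
step_arm(steps=[0,-5,0,0,0,0,-10,0,0,0,0,0,0,-30,0,0,0,0,-50,0,1,0,0,-50,0,1,0,0,-35,0,1,0,0,0,0])

```text
time_s: 21.35
tool_pos: [0.5173, 0.0672, 0.4315]
tool_rot: [-179.9, -0.4, 5.9]
force: [0.8, 0.4, -0.8]
grip_width: 0.0228
grasp_force: 0.0
```

Call:
step_arm(steps=[1,0,0,0,-10,1,0,0,0,-10,1,0,0,0,-10,1,0,0,0,-10,1,0,0,0,-10,1,0,0,0,-10,1,0,0,0,-10,1,0,0,0,-10,1,0,0,0,-10,1,0,0,0,0])

```text
time_s: 22.6
tool_pos: [0.5163, 0.0674, 0.4271]
tool_rot: [-179.9, 0.0, 95.8]
force: [-0.4, 0.4, -0.7]
grip_width: 0.0872
grasp_force: 0.0
```

```bash
python3 - <<'E'
from h import *
c=snap('wrist','w4');s=snap('scene','s4');o=env.get_obs();print(o['tool_pos'],o['tool_rot'],o['qpos'],o['grip_width'])
a=cv2.resize(cv2.imread('pics/s4.png')[170:320,260:410],(400,400),interpolation=2)
b=cv2.resize(cv2.imread('pics/w4.png'),(400,300),interpolation=2)
b=np.vstack([b,np.zeros((100,400,3),np.uint8)])
cv2.imwrite('pics/c4.png',np.hstack([a,b]))
E
```

```text
[0.51641513 0.06736173 0.42753758] [-1.79956062e+02  6.86580726e-03  9.56847729e+01] [-41.13099773   1.41011986  31.55410592 100.4100516   -0.74922027
  78.433523    -3.74906027] 0.08690949332761445
```

View pics/c4.png

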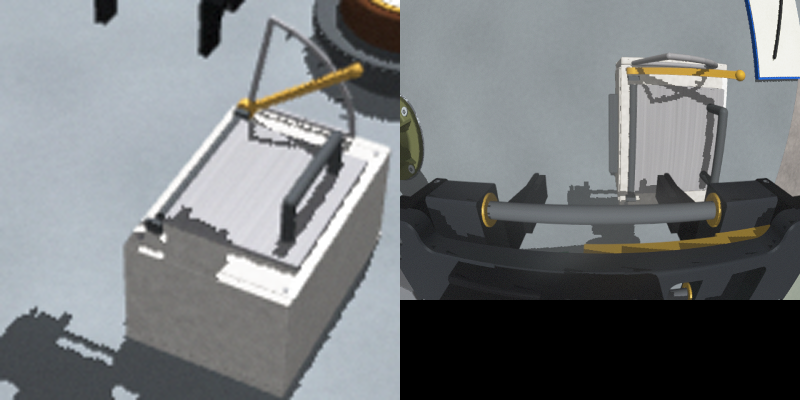

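Drawer is flush; flap and pointer untouched. Refine the pointer's angle from its image line in several views.

```bash
cat > ptr.py <<'E'
from h import *
q=(.6135,.0777,.1032);ca,sa=np.cos(q[2]),np.sin(q[2])
W=lambda l:np.array([q[0]+ca*l[0]-sa*l[1],q[1]+sa*l[0]+ca*l[1],l[2]])
ax=np.array([ca,sa,0])
def line(tag,fish,an=.664,hx=-.0586,y=.092):
    c=load(tag);im=c['image'];hsv=cv2.cvtColor(im,cv2.COLOR_RGB2HSV)
    m=(hsv[...,0]>14)&(hsv[...,0]<30)&(hsv[...,1]>140)&(hsv[...,2]>60)
    v,u=np.nonzero(m);n=[]
    P=[W((hx+r*np.cos(an),y,.116+r*np.sin(an))) for r in(.02,.128)]
    p=[proj(c,x,fish) for x in P];L=np.linalg.norm(p[1]-p[0]);d=(p[1]-p[0])/L
    w=np.c_[u,v]-p[0];s=w@d;e=w@np.array([-d[1],d[0]])
    k=(abs(e)<6)&(s>.1*L)&(s<.85*L)
    D=np.array([ray(c,(a,b),fish)[1] for a,b in zip(u[k],v[k])]);
    return np.linalg.svd(D)[2][2],ray(c,(0,0))[0],k.sum(),(s[(abs(e)<8)&(s<1.3*L)].max()/L)
N=[]
for t,f in(('scene0',0),('s4',0),('top0',0),('w2',1),('w4',1)):
    n,o,k,sm=line(t,f);N.append(n)
    # angle implied by this view assuming pointer lies in chamber x-z plane
    d=np.cross(n,[-sa,ca,0]);an=np.arctan2(d[2],d@ax);an=(an+np.pi/2)%np.pi-np.pi/2
    print(t,k,round(sm,3),'angle in plane',round(an,4))
d=np.linalg.svd(np.array(N))[2][2];d*=np.sign(d[2]);print('joint',np.round(d,3),np.arctan2(d[2],d@ax),'yaw',np.degrees(np.arctan2(d[1],d[0])))
E
python3 ptr.py
```

```text
scene0 77 1.059 angle in plane 0.6568
s4 77 1.059 angle in plane 0.6568
top0 53 1.018 angle in plane 0.6349
w2 879 1.022 angle in plane 0.6542
w4 1086 1.046 angle in plane 0.6892
joint [0.788 0.081 0.611] 0.6569311819922996 yaw 5.852582120322956
```

Call:
step_arm(steps=[1,0,36,0,0,1,0,36,0,0,1,0,36,0,0,1,0,36,0,0,1,0,0,30,0,1,0,0,40,0,1,0,0,28,0,1,0,0,10,0,1,0,0,0,0,1,0,0,0,0], grip_force=25)

```text
time_s: 23.95
tool_pos: [0.6604, 0.082, 0.3219]
tool_rot: [179.9, -0.0, 95.8]
force: [0.4, 0.0, 0.7]
grip_width: 0.0875
grasp_force: 0.0
```

Call:
step_arm(steps=[0,0,0,0,0,0,0,0,0,0,0,0,0,0,0,0,0,0,0,0,0,0,0,0,0,0,0,0,0,0,0,0,0,0,0,0,0,0,0,0,0,0,0,0,0,0,0,0,0,0,0,0,0,0,0,0,0,0,0,0])

```text
time_s: 25.45
tool_pos: [0.6605, 0.0822, 0.3207]
tool_rot: [179.9, 0.0, 95.9]
force: [6.1, 1.0, -0.7]
grip_width: 0.011
grasp_force: 25.0
```

Call:
step_arm(steps=[0,0,-2.6,-6.2,0,0,0,-3,-6.1,0,0,0,-3.3,-5.9,0,0,0,-3.7,-5.7,0,0,0,-4,-5.4,0,0,0,0,0,0])

```text
time_s: 26.2
tool_pos: [0.6441, 0.0803, 0.3508]
tool_rot: [179.8, -0.0, 95.9]
force: [6.3, -0.7, -0.8]
grip_width: 0.0112
grasp_force: 25.0
```

Call:
step_arm(steps=[0,0,-4.3,-5.2,0,0,0,-4.6,-4.9,0,0,0,-4.9,-4.6,0,0,0,-5.2,-4.3,0,0,0,-5.4,-4,0,0,0,-5.7,-3.7,0,0,0,0,0,0,0,0,0,0,0])

```text
time_s: 27.2
tool_pos: [0.6149, 0.077, 0.3787]
tool_rot: [179.6, -0.0, 95.9]
force: [7.2, 0.2, 4.3]
grip_width: 0.0109
grasp_force: 25.0
```

```bash
python3 - <<'E'
from h import *
s=snap('scene','s5');snap('top','t5');c=snap('wrist','w5');o=env.get_obs();print(o['tool_pos'],o['tool_rot'],o['force'],o['grip_width'])
a=cv2.resize(cv2.imread('pics/s5.png')[180:280,300:410],(660,600),interpolation=2)
cv2.imwrite('pics/c5.png',a)
# predicted flap corners & pointer for th
from ptr import W
for th in (.6,.66,.72):
    f=lambda r,y,n=.003:np.round((proj(s,W((-.0586+r*np.cos(th)-n*np.sin(th),y,.116+r*np.sin(th)+n*np.cos(th))))-[300,180])*6,0)
    print(th,'R free',f(.125,-.075),'L free',f(.125,.075),'R hinge',f(0,-.075),'bar',f(.105,-.048,.04))
E
```

```text
[0.61499514 0.07699544 0.37862242] [1.79581212e+02 8.32636307e-04 9.58489512e+01] [ 6.56186546 -0.0094371   5.16211172] 0.010655602112581899
scene0 77 1.059 angle in plane 0.6568
s4 77 1.059 angle in plane 0.6568
top0 53 1.018 angle in plane 0.6349
w2 879 1.022 angle in plane 0.6542
w4 1086 1.046 angle in plane 0.6892
joint [0.788 0.081 0.611] 0.6569311819922996 yaw 5.852582120322956
0.6 R free [367. 368.] L free [541. 134.] R hinge [108. 423.] bar [306. 248.]
0.66 R free [356. 351.] L free [531. 117.] R hinge [108. 423.] bar [292. 235.]
0.72 R free [344. 334.] L free [520. 101.] R hinge [107. 423.] bar [278. 223.]
```

View pics/c5.png

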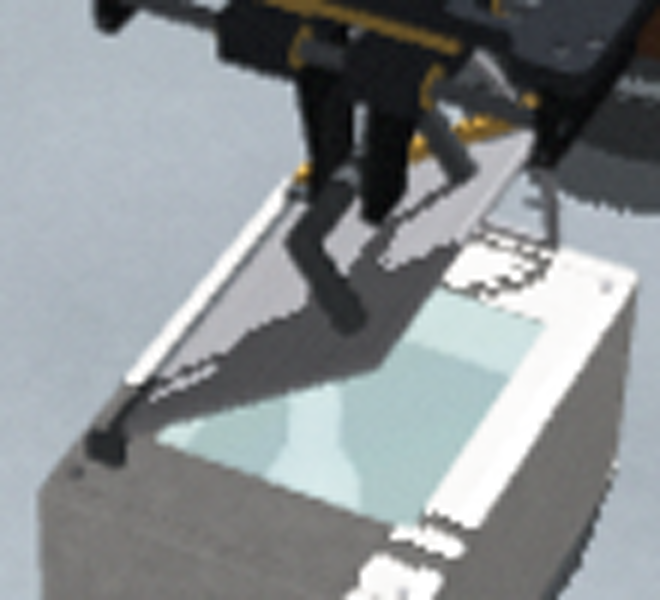

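Flap raised beside the pointer, with the bell visible standing upright through the window. The flap's lower right free corner is at crop (376,372) and the left free corner at (537,128); I'll get its angle from these.

```bash
python3 - <<'E' | grep -v angle
from h import *
from ptr import W
s=load('s5');g=lambda P:np.round((proj(s,P)-[300,180])*6+2.5,0)
F=lambda th,r,y,n:g(W((-.0586+r*np.cos(th)-n*np.sin(th),y,.116+r*np.sin(th)+n*np.cos(th))))
for th in(.56,.6,.64,.68):print(th,'Rbot',F(th,.125,-.075,-.003),'Ltop',F(th,.125,.075,.003),'Lbot',F(th,.125,.075,-.003),'tip',F(th,.128,.092,0))
print('backL',g(W((.075,.11,.11))),'frontR',g(W((-.075,-.11,.11))))
# s4 closed flap
o=np.array([260,170]);h=lambda P:np.round((proj(s,P)-o)*8/3,0)
F=lambda r,y,n:h(W((-.0586+r,y,.116+n)))
print('s4 closed: Rfree top',F(.125,-.075,.003),'Rfree bot',F(.125,-.075,-.003),'Lfree',F(.125,.075,.003),'barR',h(W((.0464,-.048,.156))))
E
```

```text
joint [0.788 0.081 0.611] 0.6569311819922996 yaw 5.852582120322956
0.56 Rbot [385. 396.] Ltop [549. 147.] Lbot [556. 160.] tip [577. 128.]
0.6 Rbot [378. 384.] Ltop [543. 136.] Lbot [551. 149.] tip [571. 117.]
0.64 Rbot [371. 373.] Ltop [537. 125.] Lbot [545. 138.] tip [565. 105.]
0.68 Rbot [364. 361.] Ltop [530. 115.] Lbot [538. 127.] tip [558.  95.]
backL [639. 271.] frontR [ 30. 487.]
s4 closed: Rfree top [293. 265.] Rfree bot [293. 270.] Lfree [366. 158.] barR [287. 203.]
```

```bash
cat > edge.py <<'E'
import sys
from h import *
from ptr import ca,sa,ax
s=load(sys.argv[1]);G=cv2.GaussianBlur(cv2.cvtColor(s['image'],cv2.COLOR_RGB2GRAY),(0,0),.7).astype(float)
U=np.arange(330,361);V=[]
for u in U:
    e=(180+(432-(u*6-1800-160)*60/216)/6); lo=int(e)-5;g=np.diff(G[lo:lo+11,u]);k=int(np.clip(np.argmax(g),1,8))
    a,b,c=g[k-1:k+2];V.append(lo+k+.5+(a-c)/(2*(a-2*b+c)))
V=np.array(V);p=np.polyfit(U,V,1)
for _ in range(4):
    k=abs(V-np.polyval(p,U))<.5;p=np.polyfit(U[k],V[k],1)
print('inliers',k.sum(),len(k),'rms',(V[k]-np.polyval(p,U[k])).std(),p[0])
n=np.cross(ray(s,(330,np.polyval(p,330)))[1],ray(s,(361,np.polyval(p,361)))[1])
d=np.cross(n,[-sa,ca,0]);print('FLAP',np.arctan(d[2]/(d@ax)))
E
python3 edge.py s5|grep -v angle
```

```text
joint [0.788 0.081 0.611] 0.6569311819922996 yaw 5.852582120322956
inliers 31 31 rms 0.07435635993376545 -0.2673544706778138
FLAP 0.6464604181312406
```

Flap 0.646 against pointer 0.657 in the same camera: raise a touch.

Call:
step_arm(steps=[0,0,-1.2,-0.7,0,0,0,0,0,0,0,0,0,0,0])

```text
time_s: 27.72
tool_pos: [0.6139, 0.0769, 0.3793]
tool_rot: [179.6, 0.0, 95.8]
force: [6.7, 0.1, 4.3]
grip_width: 0.0108
grasp_force: 25.0
```

```bash
python3 - <<'E'
from h import *
snap('scene','s6');o=env.get_obs();print(o['tool_pos'],o['force'],o['grip_width'],o['time_s'])
E
python3 edge.py s6|grep -v angle
```

```text
[0.61387808 0.07691678 0.37930437] [6.76781962 0.89296834 4.30064437] 0.011098807124473286 27.775
joint [0.788 0.081 0.611] 0.6569311819922996 yaw 5.852582120322956
inliers 31 31 rms 0.08533686450310111 -0.2788496777155051
FLAP 0.6549371317154579
```

```bash
python3 -c "
from cell import env
print(env.sign_off())"
```

```text
the job is handed in; nothing more can be done
None
```

The job is handed in: the larger plain bell stands upright in the fully closed drawer, and the arm is holding the flap at about 0.655 rad, against about 0.657 rad measured for the pointer.

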